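# Pick the cleaned bolt out of the tray with tongs

## Robot

A 6-joint arm with a two-finger parallel gripper is mounted at the origin on a cart in front of the work surface, level with it; the furniture and walls round the work are solid. World frame = base frame: x ahead of the robot, y to its left, z up, the work surface at z = 0. Lengths are in m, angles in rad, forces in N, time in s.
With the tool pointing down it reaches from about 0.4 to 0.825 m from the base axis. Payload 7 kg.
Tool frame: the origin (TCP) lies on the centre line of the jaws, within the pads' length; the fingertips stand 19 mm ahead of it and the grasp point (between the pads) is the TCP; z points along the fingers, y is the line along which they close (so a half turn about z gives the same grasp; the last joint's range is limited). The gripper opens to 88 mm and grips with 3 to 60 N. Pads are 19 mm wide; open, the fingers measure 130 mm over their backs; the gripper's body (78 mm by 193 mm) begins 47 mm behind the grasp point.
Start: joints at [1.51, 0.359, 0.012, 0, -1.224, -0.288], TCP at [0.231, 0.634, 0.246] pointing down, gripper open.
Joint ranges: [-3.07, 3.07], [-1.43, 2.12], [-1.02, 1.25], [-3.03, 1.67], [-3.05, -0], [-3.03, 3.03]. Speed limits (rad/s): [2.39, 2.39, 3.01, 3.14, 3.14, 3.14].

## Interface

Orientations are given as [roll, pitch, yaw] about the fixed x, y, z axes, in that order (R = Rz(yaw) Ry(pitch) Rx(roll)).
In Python, from station import arm, imaging, models gives the robot as it stands.
- The arm moves only by the tool play_rows, never from a script. Its arguments are lists of equal length, an entry for each row: "travel": the shift along the tool's x, y, z in units of 25 mm (1.0 is 25 mm), a list of three; "twist": the turn about the tool's z in units of 0.15 rad (1.0 is 0.15 rad). A call has 1 to 8 rows; each row shifts and turns the commanded pose from where the row before left it, along the tool's axes as they then stand; what a row does not reach is not made up. A row lasts 1/8 s, in which the tool goes at most 62.5 mm and 10.7 degrees, less where a joint would pass 70% of its speed; a pose out of reach is approached as far as the arm can. A call with a number of a shift or a turn outside -1 to 1 is refused whole. A call with a gripper value outside its range is refused whole. "fingers" is the opening, from 0 (shut) to 1 (fully open), set as the call begins (left out, the last holds). The fingers move at their own pace and stop on an object; "newtons" is the grip in N (left out, the last holds). Time passes only in rows, so rows that do not move let the fingers close. It gives the time, the measured TCP pose, the force, the opening and the grip force at its end, in the units of the state.
- arm.get_state(): the state, without advancing time (a new reading comes with each control period).
- imaging.grab_frame(name): name is "scene" or "top"; returns a dict with "pixels" (420x560x3 uint8, red, green, blue), "fx", "fy", "cx", "cy" (pixels), "R" (3x3) and "t" (3): a world point X has camera coordinates R X + t. Camera axes: x right, y down, z forward; pixel columns grow to the right and rows downward; lengths in m; the calibration is good to about 2 mm. A picture is of the moment at which its call begins. There is no depth.
- arm.job_done(): hands the job in; it is judged then, once.
Trained networks look in the newest picture that a camera, given by its name, has taken for a name from the list of things; names that differ only in an ending like _2 or _b are one class to them, and where a whole thing is asked for, a point or a joint stands for the part that bears it (a point fixed in the world has none). Each returns a list of dicts, best first, with "confidence" (0 to 1); they miss things now and then, are a little off and sometimes report something else, mostly with a low value. They report only what shows in the picture. A call takes as long as a camera call. They do not tell look-alikes from the thing itself.
- models.boxes_of(name, camera): "extent" ([centre column, centre row, width, height] in pixels, round what is visible of it).
- models.silhouettes(name, camera): "pixels" (420x560 bool, what is visible of it) and "extent" ([centre column, centre row, width, height] in pixels, round what is visible of it).
The state is a dict: "t": time; "q": joint angles; "qd": joint speeds; "joint_efforts": joint torques, N m; "eef_pos": TCP position; "ee_rot": TCP orientation; "force": force on the tool from outside, world axes, zero at the start; "moment": the same for the moment, N m; "width": finger opening in m; "gripper_force": force on a finger pad.
Only numpy, scipy, OpenCV 4.12 (cv2) and the standard library are available. Lean on these libraries where they do the work, as an engineer would, in place of code of your own. Each camera call takes 0.05 s, during which the arm holds its last target. There are 200 camera calls.

## Task

The bolt in the green tray has just been degreased and must not be touched with the gripper. Take the tongs off their hook, close their jaws on the bolt by squeezing the tongs, lift the bolt about 12 cm above the bench and finish while still holding it up, clear of everything, in the tongs. Leave the tape roll, the steel cap and the spring clamp where they lie.

Things in the scene. Friction and masses are not known exactly. Their poses are not given: they have to be found in the camera images.
- tongs: spring tongs, 110 g, hanging jaws down: steel bow, two steel arms with blue grip pads, black rubber jaws. Origin midway between the pads; z up, y from right to left arm (they part and close along y). Pinch the pads across y: 61 mm over their lower ends when open (56 at the top), 20 wide in x, z -20 to 12 mm. They spring open; to carry them open, squeeze each pad only about 2 mm
- tongs_bow (a point): middle of the underside of the bow, by which the tongs hang on the hook rod: 36 mm above the tongs' origin. The bow is 24 mm wide in y, 20 in x, its top 4 mm above this point; the arms turn on pins along x, 10 mm below this point and 9 mm to each side
- tongs_jaws (a point): point midway between the rubber jaws, 88 mm below the tongs' origin (moves with the bow). Jaws 16 mm wide in x, lower ends 13 mm below this point; inner faces 42 mm apart when open, outer faces 52. Squeezing the pads' lower ends 1 mm each moves each jaw 2.5 mm; 6.4 mm each leaves a gap of 10 mm, jaws parallel. The spring takes about 5 N at each pad to start, about 10 N to close
- tongs_left (a joint): closing angle of each arm of the tongs (the right arm moves with the left), rad: 0 fully open, 0.14 closed on a 10 mm thick thing, 0.165 jaws shut; a spring pushes it to 0
- hook_stand: steel hook stand, fixed. Origin on the bench straight below the middle of the hanging tongs, whose x and y lie along the stand's. From an 8 mm thick post at x=+62 mm an 8 mm rod, its top 170 mm above the bench, runs to -x and turns up at its tip. Foot plate 80 x 110 x 8 mm centred at x=+62 mm
- hook_tip (a point): centre of the hook rod's upturned tip, at x=-22 mm, y=0 and 175 mm above the bench in the stand's frame; the tip's top is 9 mm higher than the rod's top. To free the tongs lift them by 20 mm or more, then draw them toward the stand's -x by 60 mm
- tray: shallow green tray, fixed, 140 (x) x 180 (y) x 14 mm high, 3 mm walls; origin at the centre of its underside, inner floor 3 mm above it
- bolt: bright steel hex bolt lying on its side in the tray, 52 mm long along its x axis, 30 g. Origin at the middle of its length, at its lowest point, z up. Shank 10 mm thick from x=-26 to 18 mm, its axis 6 mm above the origin; hex head 17 wide (y) and 15 high from x=18 to 26 mm
- black_tape: bystander: roll of black tape lying flat, 68 mm diameter, 19 high; origin under its centre
- cap: bystander: small domed steel cap, 29 mm diameter, 8 high; origin under its centre
- clamp: bystander: black and orange spring clamp lying flat, 63 x 111 x 15 mm; origin under its centre
Things that resemble listed ones, but are neither listed nor needed, are in the scene too. There is more than one size of the hook_stand; the one meant has the size given above.

How it is judged:
On the way, in this order (a step that is already met when the one before it is completed fails the run):
1. the tongs are off the hook, clear of the stand and held by the fingers (contact force between the fingers and tongs above 0.5 N and contact force between tongs and hook_stand below 0.05 N and distance between tongs and hook_stand above 0.136 m and distance of tongs from where it was at the start of the episode above 0.05 m), for 0.2 s.
2. the tongs are closed on the bolt (contact force between tongs and bolt above 0.2 N and value of joint tongs_left above 0.07 rad and contact force between the fingers and tongs above 0.5 N), for 0.2 s.
At the end, for the whole second after the job is handed in: The fingers hold the tongs and the squeezed tongs (closing angle over 0.07 rad) hold the bolt, more than 80 mm above the bench, at rest (under 30 mm/s), with bolt and tongs clear of tray and stand (height (world z) of bolt above 0.08 m and contact force between tongs and bolt above 0.15 N and contact force between the fingers and tongs above 0.5 N and value of joint tongs_left above 0.07 rad and contact force between each of bolt, tongs and tray below 0.05 N and contact force between tongs and hook_stand below 0.05 N and contact force between the arm and bolt below 0.05 N and linear speed of bolt below 0.03 m/s); the arm keeps its last pose, push and grip.
It fails at once if the gripper or arm touches the bolt (contact force between any of the fingers, the arm and bolt above 0.3 N).
It fails at once if a bystander (tape roll, cap, clamp) is moved by over 20 mm (distance of any of black_tape, cap, clamp from where it was at the start of the episode above 0.02 m).
It also fails if it takes over 45 s, if anything falls off the work surface, if the arm or the gripper's body presses on something with over 40 N, if the wrist force passes 120 N, or if a joint passes its speed limit or range.

## Working session

There is one attempt and no reset: what is moved stays moved. The work goes in short steps, Python scripts to look and compute and a tool call to move; the robot and the scene stay as the last step left them, time stands still between calls to the robot, and variables do not carry over. Pictures are saved under pics/ and viewed, at most 11 in all, crops included, and the job is handed in when it is done.

Besides the shell and the picture viewer there is one more tool, called after "Request:" by a JSON object that holds its "method" and its "body". play_rows: Moves the arm, as the interface text tells. Shifts and turns lie within -1 to 1; 1 stands for 25 mm of shift or 0.15 rad of turn. Its arguments: {"type":"object","properties":{"travel":{"type":"array","items":{"type":"array","items":{"type":"number"}}},"twist":{"type":"array","items":{"type":"number"}},"fingers":{"type":"number"},"newtons":{"type":"number"}},"required":["travel","twist"]}

```bash
mkdir -p pics; cat > h.py <<'E'
import numpy as np, cv2
from station import arm, imaging, models
def ray(f,u,v):
    d=np.array([(u-f["cx"])/f["fx"],(v-f["cy"])/f["fy"],1.]); R=np.array(f["R"]); 
    return -R.T@np.array(f["t"]), R.T@d
def atz(f,u,v,z):
    c,d=ray(f,u,v); return c+d*(z-c[2])/d[2]
def tri(a,b):
    (c1,d1),(c2,d2)=a,b
    s=np.linalg.lstsq(np.stack([d1,-d2],1),c2-c1,rcond=None)[0]
    p,q=c1+s[0]*d1,c2+s[1]*d2
    return (p+q)/2,np.linalg.norm(p-q)
def proj(f,X):
    p=np.array(f["R"])@np.array(X)+np.array(f["t"]); return f["fx"]*p[0]/p[2]+f["cx"],f["fy"]*p[1]/p[2]+f["cy"]
def save(f,n,crop=None,s=1):
    im=f["pixels"][...,::-1]
    if crop: x0,y0,x1,y1=crop; im=im[y0:y1,x0:x1]
    cv2.imwrite("pics/"+n,cv2.resize(im,None,fx=s,fy=s,interpolation=cv2.INTER_CUBIC))
E
python3 - <<'E'
from h import *
np.set_printoptions(precision=3,suppress=True)
F={}
for c in("scene","top"):
    f=F[c]=imaging.grab_frame(c); save(f,c+"0.png",s=1.4)
    print(c,"cam",ray(f,0,0)[0])
    for n in("tongs","hook_stand","tray","bolt","black_tape","cap","clamp"):
        for b in models.boxes_of(n,c)[:4]: print(n,round(b["confidence"],2),np.round(b["extent"],1),atz(f,b["extent"][0],b["extent"][1],0)[:2])
print(arm.get_state())
E
```

```text
scene cam [-0.036 -0.564  1.027]
tongs 0.62 [278.1 172.1   9.6  42.9] [0.609 0.408]
tongs 0.49 [322.2 251.5  10.1  12.7] [0.517 0.022]
hook_stand 0.59 [292.6 176.1  34.3  49.2] [0.641 0.36 ]
hook_stand 0.56 [235.9 153.5  17.8  27. ] [0.532 0.59 ]
tray 0.75 [326.2 262.4  74.9  63.9] [ 0.501 -0.018]
bolt 0.49 [323.6 253.7  10.6  15.4] [0.515 0.013]
black_tape 0.74 [367.2 321.5  28.5  23.3] [ 0.471 -0.235]
cap 0.36 [251.4 229.6  11.1   9.2] [0.38  0.221]
clamp 0.73 [232.1 203.4  36.8  11.4] [0.386 0.36 ]
top cam [ 0.05  -0.059  1.599]
tongs 0.69 [251.6 169.4  17.5  27.9] [0.57  0.334]
hook_stand 0.77 [265.1 164.9  37.1  37.9] [0.604 0.302]
hook_stand 0.64 [183.9 158.7  34.7  27.6] [0.504 0.554]
hook_stand 0.59 [250.2 168.8  18.9  25.5] [0.57  0.339]
tray 0.7 [340.4 235.2  64.8  55.2] [ 0.496 -0.022]
bolt 0.38 [334.4 232.5   8.1  16. ] [ 0.496 -0.002]
black_tape 0.76 [401.9 274.6  23.8  25.4] [ 0.466 -0.246]
cap 0.63 [253.9 237.2   8.   10.9] [0.368 0.221]
clamp 0.5 [222.5 215.2  15.4  16.1] [0.388 0.345]
{'t': 0.8, 'q': array([ 1.51 ,  0.359,  0.012,  0.   , -1.224, -0.288]), 'qd': array([-0.001,  0.001,  0.001, -0.   ,  0.001,  0.001]), 'joint_efforts': array([  0.001, -58.228,  29.329,   7.002,   0.013,  -0.   ]), 'eef_pos': array([0.231, 0.634, 0.246]), 'ee_rot': array([-3.142, -0.   , -0.349]), 'force': array([-0.957,  0.537,  0.647]), 'moment': array([ 0.014, -0.001,  0.006]), 'gripper_force': 0.0, 'width': 0.08754297231650075}
```

View pics/scene0.png

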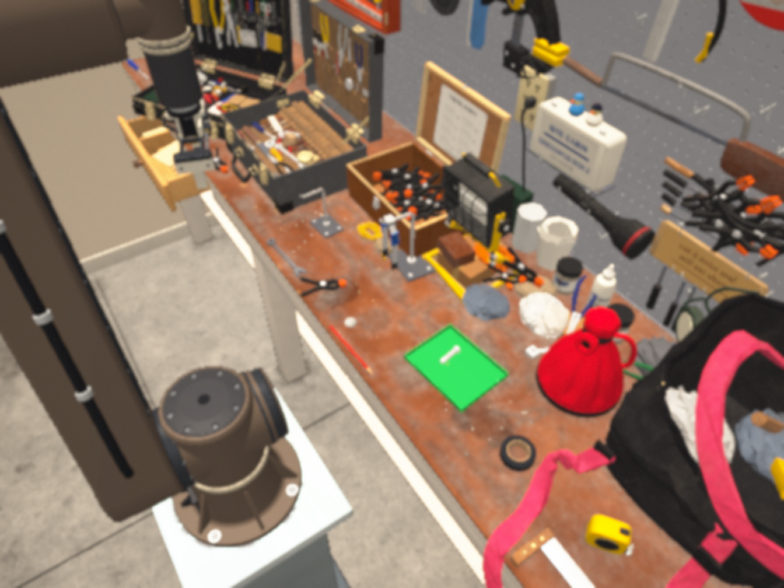

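View pics/top0.png

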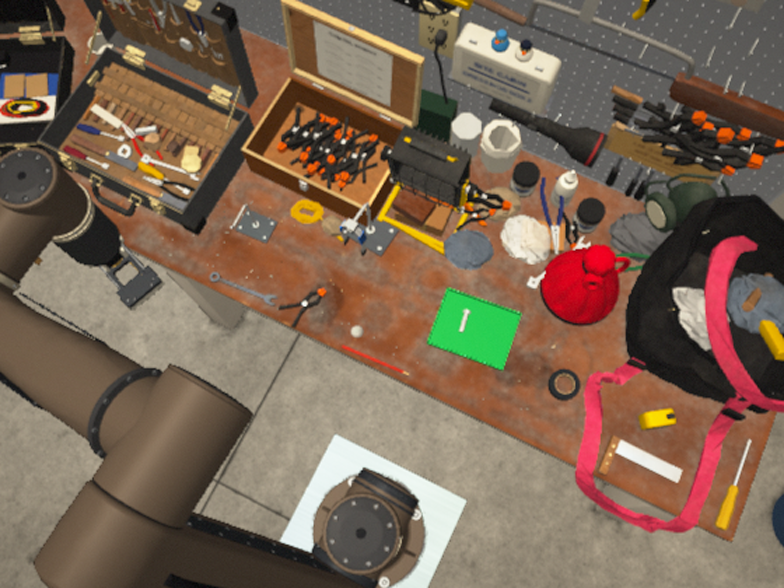

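Two stands: the left one, scene (236,153) / top (184,159), is small and empty. The right one, scene (293,176) / top (265,165), has the blue-padded tongs hanging on it and is taller, so it fits the description. The bolt is in the green tray at scene (323,253) / top (334,232). I'll confirm with an enlarged crop.

```bash
python3 - <<'E'
from h import *
f=imaging.grab_frame("top"); g=imaging.grab_frame("scene")
A=cv2.resize(f["pixels"][135:200,160:290],(780,390),interpolation=cv2.INTER_CUBIC)[:, :]
a=cv2.resize(f["pixels"][140:190,225:290],(390,300),interpolation=cv2.INTER_CUBIC)
b=cv2.resize(g["pixels"][145:205,260:325],(390,300),interpolation=cv2.INTER_CUBIC)
c=cv2.resize(f["pixels"][205:265,305:375],(390,300),interpolation=cv2.INTER_CUBIC)
d=cv2.resize(g["pixels"][225:295,285:370],(390,300),interpolation=cv2.INTER_CUBIC)
cv2.imwrite("pics/crops.png",np.vstack([np.hstack([a,b]),np.hstack([c,d])])[...,::-1])
E
```

```text
(no output)
```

View pics/crops.png

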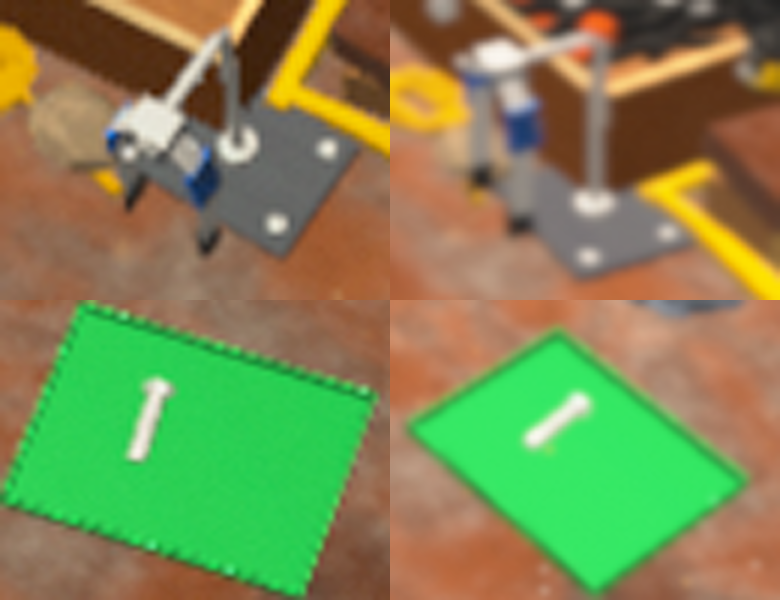

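The top crops confirm it: the tongs hang on the rod of the tall stand (bow at top px (251,161), scene px (278,156)), and the single bolt has its head toward the far side of the tray. Next I fit the poses.

```bash
python3 - <<'E'
from h import *
from scipy.optimize import least_squares
np.set_printoptions(precision=4,suppress=True)
f=imaging.grab_frame("top"); g=imaging.grab_frame("scene")
obs=[(62,0,8,(264.5,164.2),(293.8,185)),(62,0,169,(262.5,146.3),(294.2,152.6)),(0,0,174,(251.2,160.8),(277.8,156)),
 (102,-55,8,(284.7,164.7),(310,192)),(22,-55,8,(272.5,182.5),(292.2,200.6))]
def W(p,l): c,s=np.cos(p[2]),np.sin(p[2]); l=np.array(l)/1000; return np.array([p[0]+c*l[0]-s*l[1],p[1]+s*l[0]+c*l[1],l[2]])
def res(p): return np.concatenate([np.r_[np.array(proj(f,W(p,o[:3])))-o[3],np.array(proj(g,W(p,o[:3])))-o[4]] for o in obs])
best=min((least_squares(res,[.58,.33,y0],x_scale=[.01,.01,.1]) for y0 in(-2,-1,0,1,2,3)),key=lambda r:r.cost)
print("stand",best.x,np.degrees(best.x[2]));print(best.fun.reshape(-1,4))
# bolt: non-green inside tray
for n,F,(x0,y0,x1,y1) in(("top",f,(322,214,345,245)),("scene",g,(308,240,338,265))):
    P=F["pixels"][y0:y1,x0:x1].astype(float)
    w=np.clip((P[...,0]-60)/150,0,1)  # red channel: low on green
    w[w<.25]=0
    v,u=np.nonzero(w); ww=w[v,u]
    pts=np.array([atz(F,a+x0,b+y0,.009)[:2] for a,b in zip(u,v)])
    m=np.average(pts,axis=0,weights=ww); C=np.cov(pts.T,aweights=ww); e,V=np.linalg.eigh(C); d=V[:,1]
    t=(pts-m)@d; print(n,"bolt centroid",m,"yaw",np.degrees(np.arctan2(d[1],d[0])),"ext",t.min(),t.max(),len(ww),"mid",m+d*(t.min()+t.max())/2, e)
    print(F["fx"])
E
```

```text
stand [ 0.5388  0.306  -0.0731] -4.1895994954154645
[[ 0.0677  0.5747 -1.0113  2.7262]
 [-0.3028 -2.0252 -0.2539 -0.56  ]
 [ 0.0203 -0.6675 -0.3507  0.7947]
 [ 0.4052 -1.7734  0.6038  1.2522]
 [ 0.1064  0.0486 -1.1967  0.6514]]
top bolt centroid [0.502  0.0133] yaw -170.53963766885028 ext -0.027035781305053814 0.028291104000533297 70 mid [0.5014 0.0132] [0.     0.0003]
519.3175483722532
scene bolt centroid [0.515  0.0167] yaw -169.68957939978793 ext -0.06459013641861741 0.04232352913488562 134 mid [0.5259 0.0187] [0.     0.0008]
415.7905456558241
```

```bash
cat >> h.py <<'E'
def W(p,l): c,s=np.cos(p[2]),np.sin(p[2]); l=np.array(l)/1000; return np.array([p[0]+c*l[0]-s*l[1],p[1]+s*l[0]+c*l[1],l[2]])
E
python3 - <<'E'
from h import *
f=imaging.grab_frame("top"); g=imaging.grab_frame("scene")
p=[.5388,.306,-.0731]; out=[]
for F,(x0,y0) in((f,(238,138)),(g,(266,142))):
    s=9; im=cv2.resize(F["pixels"][y0:y0+62,x0:x0+44],None,fx=s,fy=s,interpolation=cv2.INTER_CUBIC)[...,::-1].copy()
    q=lambda l:tuple(int(round((a-b+.5)*s)) for a,b in zip(proj(F,W(p,l)),(x0,y0)))
    L=lambda a,b,c:cv2.line(im,q(a),q(b),c,1)
    C=[(22,-55,8),(102,-55,8),(102,55,8),(22,55,8)]
    for i in range(4): L(C[i],C[(i+1)%4],(0,255,0))
    L((62,0,8),(62,0,170),(0,255,0)); L((62,0,170),(-22,0,170),(0,255,0)); L((-22,0,170),(-22,0,179),(0,255,0))
    B=[(-10,-12,174),(10,-12,174),(10,12,174),(-10,12,174)]
    for i in range(4): L(B[i],B[(i+1)%4],(0,0,255))
    for sy in(-1,1):
        P=[(-10,sy*28,146),(10,sy*28,146),(10,sy*30.5,114),(-10,sy*30.5,114)]
        for i in range(4): L(P[i],P[(i+1)%4],(0,0,255))
        J=[(-8,sy*26,33),(8,sy*26,33),(8,sy*21,33),(-8,sy*21,33)]
        for i in range(4): L(J[i],J[(i+1)%4],(255,0,255))
    for k in range(0,44,10): cv2.putText(im,str(x0+k),(k*s,10),0,.35,(0,255,255))
    for k in range(0,62,10): cv2.putText(im,str(y0+k),(0,k*s+4),0,.35,(0,255,255))
    out.append(im)
cv2.imwrite("pics/ov.png",np.hstack(out))
E
```

```text
(no output)
```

View pics/ov.png

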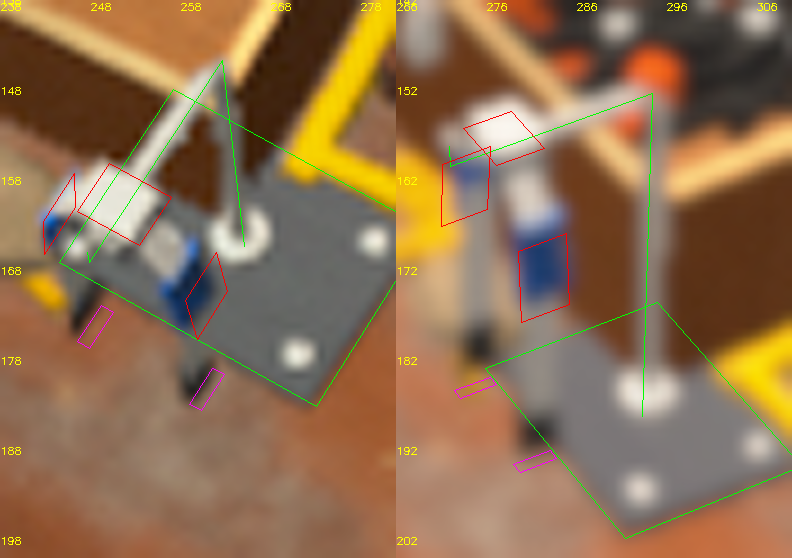

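```bash
cat > fit.py <<'E'
from h import *
from scipy.optimize import least_squares
np.set_printoptions(precision=4,suppress=True)
f=imaging.grab_frame("top"); g=imaging.grab_frame("scene")
st=[(62,0,169,(262.0,145.2),(293.8,152.3)),(62,0,14,(263.3,164),(293.5,185.3)),(102,-55,8,(284.7,164.7),(310,192)),(22,-55,8,(272,182.8),(291.5,201))]
to=[(0,0,174,(251.8,160.5),(277.5,156)),(0,-29.5,130,(258.5,170.0),(281.5,170.5)),(0,-23.5,35,(258.6,181),(281.5,189.8)),(0,23.5,35,(246.3,173.0),(275,181.5))]
def run(S,name,p0,cam=True):
    def res(v):
        r=[]
        for o in S:
            X=W(v[:3],o[:3]); r+=list(np.array(proj(f,X))+v[3:5]-o[3])+list(np.array(proj(g,X))+v[5:7]-o[4])
        return np.r_[r,v[3:]/(.8 if cam else .01)]
    r=least_squares(res,p0+[0]*4,loss="soft_l1",x_scale=[.01,.01,.1,1,1,1,1]); print(name,r.x,np.degrees(r.x[2])); print(res(r.x)[:-4].reshape(-1,4))
p0=[.54,.306,-.07]
run(st+to,"all",p0); run(st,"stand",p0); run(to,"tongs",p0); run(to,"tongs nocam",p0,False)
# bolt by largest component
for n,F,(x0,y0,x1,y1) in(("top",f,(310,205,370,262)),("scene",g,(292,228,362,292))):
    hsv=cv2.cvtColor(F["pixels"][y0:y1,x0:x1],cv2.COLOR_RGB2HSV); m=((hsv[...,1]<110)&(hsv[...,2]>110)).astype(np.uint8)
    k,lab,stt,cen=cv2.connectedComponentsWithStats(m)
    for i in range(1,k):
        if 20<stt[i,4]<200:
            v,u=np.nonzero(lab==i); P=np.array([atz(F,a+x0,b+y0,.009)[:2] for a,b in zip(u,v)]); mm=P.mean(0)
            d=np.linalg.eigh(np.cov(P.T))[1][:,1]; d*=np.sign(d[0]); t=(P-mm)@d
            print(n,"bolt",stt[i],mm,np.degrees(np.arctan2(d[1],d[0])),t.min(),t.max(),"mid",mm+d*(t.max()+t.min())/2)
for n in("top","scene"):
    for b in models.silhouettes("bolt",n)[:2]:
        F=f if n=="top" else g; v,u=np.nonzero(b["pixels"]); P=np.array([atz(F,a,c,.009)[:2] for a,c in zip(u,v)]); print("net",n,b["confidence"],P.mean(0),len(u))
E
python3 fit.py
```

```text
all [ 0.5398  0.31   -0.1123 -0.1946  0.6303  0.4862 -0.6755] -6.437023126439718
[[-0.34   -0.6915  0.5406 -1.2521]
 [ 0.6791  0.341  -0.2691  0.2031]
 [-0.046  -0.7594  0.6994  0.7279]
 [-0.6647  0.2975 -0.8642 -0.837 ]
 [-1.808  -0.5415 -0.0012 -0.6308]
 [ 0.5744  0.5115  0.1794  0.5609]
 [ 0.516  -0.4119 -0.7209  1.1146]
 [ 0.7     0.1974 -0.4041  1.1072]]
stand [ 0.5381  0.3071 -0.0758 -0.1468  0.3647  0.3146 -0.3664] -4.343215000994033
[[-0.3326 -0.4642  0.1081 -0.6842]
 [ 0.6907  0.5308 -0.6825  0.7731]
 [-0.0836 -1.2692  0.5679  0.8592]
 [ 0.0564  0.2246 -0.5698 -0.1811]]
tongs [ 0.5404  0.3108 -0.1197 -0.203   0.6909  0.511  -0.7677] -6.860168247765565
[[-1.9573 -0.7629  0.0468 -0.9205]
 [ 0.3868  0.3512  0.1655  0.2854]
 [ 0.3461 -0.5721 -0.7209  0.8357]
 [ 0.593  -0.0452 -0.3123  0.8049]]
tongs nocam [ 0.5403  0.3103 -0.1224 -0.0001  0.0002  0.0002 -0.0002] -7.015706052453443
[[-1.6314 -1.3776 -0.4026 -0.0749]
 [ 0.6955 -0.2443 -0.3055  1.1407]
 [ 0.6517 -1.1763 -1.1899  1.6891]
 [ 0.92   -0.681  -0.7507  1.6437]]
top bolt [ 2  2  6 10 37] [0.5279 0.086 ] 10.24663564150609 
[... 210 characters left out ...]
2] [0.4018 0.0134] -76.2494940516114 -0.02841486399598636 0.03599715922274659 mid [0.4027 0.0097]
scene bolt [16  5 10  7 24] [0.5268 0.0863] 10.06977133271525 -0.022343911428759543 0.016512638783623034 mid [0.5239 0.0858]
scene bolt [22 19 15 13 85] [0.506  0.0149] 11.097618606784604 -0.031003497260638942 0.02999350609874515 mid [0.5055 0.0148]
scene bolt [  0  31  16  19 157] [0.4083 0.0036] 84.18542078316807 -0.029763433558941843 0.04229639428255401 mid [0.4089 0.0099]
scene bolt [50 41 20 17 84] [ 0.5311 -0.1101] 5.194147266027883 -0.0464036654417184 0.037228702145195684 mid [ 0.5266 -0.1105]
net top 0.6 [0.5172 0.0146] 9
net top 0.24 [0.5991 0.2842] 469
net scene 0.64 [0.5042 0.015 ] 44
```

```bash
python3 - <<'E'
from h import *
np.set_printoptions(precision=4,suppress=True)
f=imaging.grab_frame("top"); g=imaging.grab_frame("scene")
print(tri(ray(f,259,149),ray(g,292,163)))
s=arm.get_state(); y=s["ee_rot"][2]; R=np.array([[np.cos(y),np.sin(y),0],[np.sin(y),-np.cos(y),0],[0,0,-1]])
print(s["eef_pos"],s["ee_rot"],"tool delta/25mm",R.T@(np.array([.5395,.3095,.25])-s["eef_pos"])/.025,"twist",(y+.11)/.15)
E
```

```text
(array([0.6059, 0.3184, 0.1079]), np.float64(0.0007853564602447584))
[0.2307 0.6343 0.2456] [ 3.1416  0.     -0.3488] tool delta/25mm [16.049   7.9892 -0.1774] twist -1.5919680876121034
```

Request:
{"method": "play_rows", "body": {"travel": [[1,0.5,0],[1,0.5,0],[1,0.5,0],[1,0.5,0],[1,0.5,0],[1,0.5,0],[1,0.5,0],[1,0.5,0]], "twist": [0,0,0,0,0,0,0,0], "fingers": 1}}

```text
t: 2.4
eef_pos: [0.3859, 0.4701, 0.2458]
ee_rot: [-3.141, -0.0, -0.35]
force: [0.6, 0.6, -0.2]
width: 0.0875
gripper_force: 0.0
```

Request:
{"method": "play_rows", "body": {"travel": [[1,0.5,0],[1,0.5,0],[1,0.5,0],[1,0.5,0],[1,0.5,0],[1,0.5,0],[1,0.5,0],[1,0.5,0]], "twist": [0,0,0,0,0,0,-0.8,-0.8]}}

```text
t: 3.4
eef_pos: [0.5415, 0.31, 0.2459]
ee_rot: [-3.141, -0.0, -0.106]
force: [-0.3, 0.7, -0.9]
width: 0.0874
gripper_force: 0.0
```

Request:
{"method": "play_rows", "body": {"travel": [[0,0,0],[0,0,0]], "twist": [0,0]}}

```text
t: 3.65
eef_pos: [0.5406, 0.3113, 0.2456]
ee_rot: [-3.142, 0.0, -0.111]
force: [0.0, 0.1, 0.4]
width: 0.0873
gripper_force: 0.0
```

```bash
cat > go.py <<'E'
import sys
from h import *
np.set_printoptions(precision=4,suppress=True)
s=arm.get_state(); y=s["ee_rot"][2]; R=np.array([[np.cos(y),np.sin(y),0],[np.sin(y),-np.cos(y),0],[0,0,-1]])
T=list(map(float,sys.argv[1:5]))
print(s["t"],s["eef_pos"],s["ee_rot"],s["force"],s["width"],s["gripper_force"])
print("delta",R.T@(np.array(T[:3])-s["eef_pos"])/.025,"twist",(y-T[3])/.15)
E
python3 go.py .5395 .3095 .137 -.11
python3 - <<'E'
from h import *
f=imaging.grab_frame("top"); g=imaging.grab_frame("scene")
a=cv2.resize(f["pixels"][130:200,220:285],(390,420),interpolation=cv2.INTER_CUBIC)
b=cv2.resize(g["pixels"][125:205,255:320],(390,420),interpolation=cv2.INTER_CUBIC)
cv2.imwrite("pics/hover.png",np.hstack([a,b])[...,::-1])
E
```

```text
3.65 [0.5406 0.3113 0.2456] [-3.1415  0.0001 -0.1113] [0.0482 0.1239 0.4082] 0.08733441986583076 0.0
delta [-0.0367  0.0764  4.3428] twist -0.008438453728480863
```

View pics/hover.png

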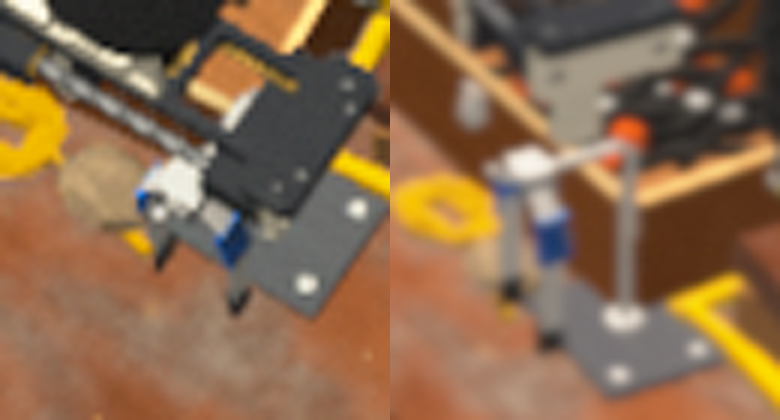

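```bash
python3 - <<'E'
from h import *
f=imaging.grab_frame("top"); g=imaging.grab_frame("scene")
p=[.5406,.3113,-.111]
for F,o,sx,sy in((f,(220,130),6,6),(g,(255,125),6,5.25)):
  for y in(-55,0,55):
    for z in (226,293):
      u,v=proj(F,W(p,(0,y,z))); print(y,z,round((u-o[0])*sx),round((v-o[1])*sy))
E
```

```text
-55 226 268 188
-55 293 261 131
0 226 172 131
0 293 161 71
55 226 77 74
55 293 62 12
-55 226 181 145
-55 293 182 51
0 226 132 93
0 293 131 -1
55 226 85 44
55 293 82 -49
```

```bash
python3 - <<'E'
from h import *
f=imaging.grab_frame("top"); g=imaging.grab_frame("scene")
a=cv2.resize(f["pixels"][70:220,150:320],(400,353),interpolation=cv2.INTER_CUBIC)
b=cv2.resize(g["pixels"][40:210,190:380],(395,353),interpolation=cv2.INTER_CUBIC)
p=[.5406,.3113,-.111]
for im,F,o,s in((a,f,(150,70),400/170),(b,g,(190,40),395/190)):
  for y in(-55,55):
    for z,c in((226,(255,0,0)),(293,(0,255,255))):
      u,v=proj(F,W(p,(0,y,z))); cv2.circle(im,(int((u-o[0])*s),int((v-o[1])*s)),3,c,1)
cv2.imwrite("pics/hover2.png",np.hstack([a,b])[...,::-1])
E
```

```text
(no output)
```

View pics/hover2.png

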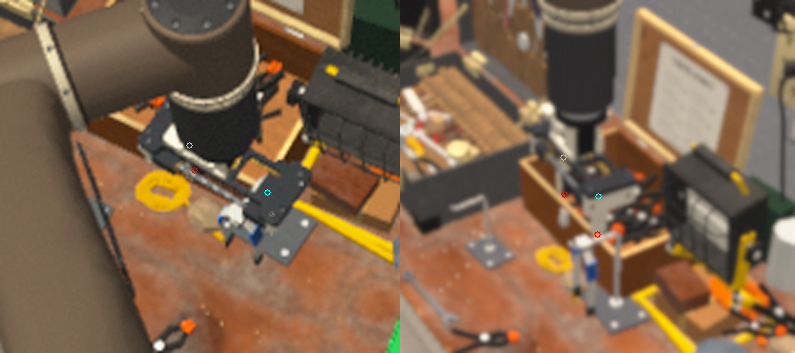

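Request:
{"method": "play_rows", "body": {"travel": [[0,0,1],[0,0.1,1],[0,0,1]], "twist": [0,0,0]}}

```text
t: 4.32
eef_pos: [0.54, 0.3099, 0.17]
ee_rot: [-3.141, -0.0, -0.108]
force: [0.3, -0.1, -0.5]
width: 0.0876
gripper_force: 0.0
```

Request:
{"method": "play_rows", "body": {"travel": [[0,0,0.7],[0,0,0.64],[0,0,0]], "twist": [0,0,0]}}

```text
t: 4.7
eef_pos: [0.5398, 0.3093, 0.1359]
ee_rot: [3.14, 0.001, -0.109]
force: [0.6, 0.3, 0.2]
width: 0.0876
gripper_force: 0.0
```

```bash
python3 go.py .5395 .3095 .137 -.11
python3 - <<'E'
from h import *
f=imaging.grab_frame("top"); g=imaging.grab_frame("scene")
a=cv2.resize(f["pixels"][130:200,220:285],(390,420),interpolation=cv2.INTER_CUBIC)
b=cv2.resize(g["pixels"][125:205,255:320],(390,420),interpolation=cv2.INTER_CUBIC)
cv2.imwrite("pics/down.png",np.hstack([a,b])[...,::-1])
E
```

```text
4.7 [0.5398 0.3093 0.1359] [ 3.14    0.0013 -0.1088] [0.5762 0.261  0.1843] 0.08760763979560718 0.0
delta [-0.0128 -0.0067 -0.0445] twist 0.008098307997456608
```

View pics/down.png

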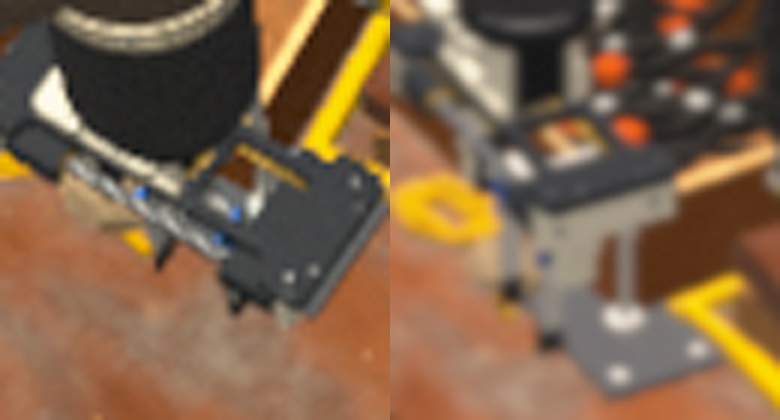

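Request:
{"method": "play_rows", "body": {"travel": [[0,0,0],[0,0,0],[0,0,0],[0,0,0]], "twist": [0,0,0,0], "fingers": 0.65, "newtons": 20}}

```text
t: 5.3
eef_pos: [0.5403, 0.3096, 0.1372]
ee_rot: [-3.141, -0.0, -0.109]
force: [-0.2, -0.2, 0.3]
width: 0.0581
gripper_force: 5.3
```

Request:
{"method": "play_rows", "body": {"travel": [[0,0,0],[0,0,-0.4],[0,0,-0.5],[0,0,-0.5],[0,0,0]], "twist": [0,0,0,0,0], "fingers": 0.64}}

```text
t: 5.92
eef_pos: [0.541, 0.3103, 0.1739]
ee_rot: [-3.139, -0.002, -0.109]
force: [0.1, 0.7, -1.9]
width: 0.0563
gripper_force: 6.0
```

```bash
python3 go.py .4595 .318 .175 -.11
python3 - <<'E'
from h import *
f=imaging.grab_frame("top"); g=imaging.grab_frame("scene")
a=cv2.resize(f["pixels"][130:200,220:285],(390,420),interpolation=cv2.INTER_CUBIC)
b=cv2.resize(g["pixels"][125:205,255:320],(390,420),interpolation=cv2.INTER_CUBIC)
cv2.imwrite("pics/lift.png",np.hstack([a,b])[...,::-1])
E
```

```text
5.925 [0.541  0.3103 0.1739] [-3.1393 -0.002  -0.1086] [ 0.0671  0.7052 -1.9271] 0.05629486433801501 5.992066932376474
delta [-3.2725  0.0454 -0.0432] twist 0.009345863835357276
```

View pics/lift.png

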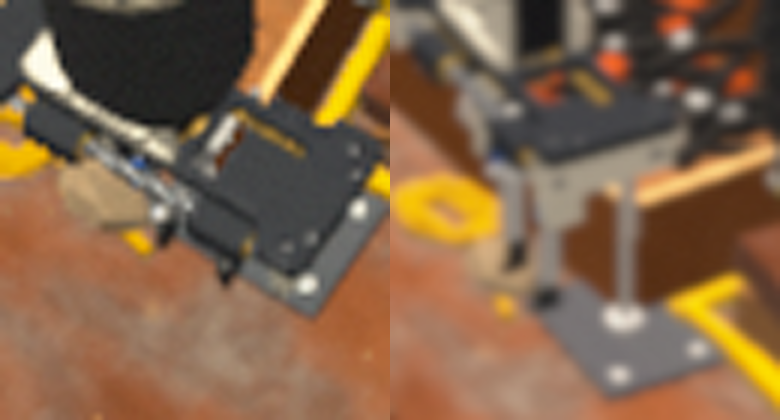

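The tongs rose with the fingers: their jaws are now about 8 px higher in the scene view. Next I draw them off the hook.

Request:
{"method": "play_rows", "body": {"travel": [[-0.4,0,0],[-0.7,0,0],[-0.8,0,0],[-0.8,0,0],[-0.8,0,0],[-0.5,0,0],[0,0,0],[0,0,0]], "twist": [0,0,0,0,0,0,0,0]}}

```text
t: 7.02
eef_pos: [0.4411, 0.3207, 0.1722]
ee_rot: [-3.141, -0.0, -0.108]
force: [-0.1, 0.4, -0.9]
width: 0.0561
gripper_force: 6.0
```

```bash
python3 go.py .5035 .0145 .175 .175
```

```text
7.025 [0.4411 0.3207 0.1722] [-3.1413 -0.0004 -0.1085] [-0.1381  0.3894 -0.8545] 0.05611883231411784 5.991728603839874
delta [ 3.807  11.907  -0.1106] twist -1.8899108344764934
```

Request:
{"method": "play_rows", "body": {"travel": [[0.33,1,0],[0.33,1,0],[0.33,1,0],[0.33,1,0],[0.33,1,0],[0.33,1,0],[0.33,1,0],[0.33,1,0]], "twist": [0,0,0,0,0,0,0,0]}}

```text
t: 8.02
eef_pos: [0.4854, 0.1134, 0.172]
ee_rot: [3.141, -0.0, -0.11]
force: [0.7, 0.4, -1.3]
width: 0.056
gripper_force: 6.0
```

Request:
{"method": "play_rows", "body": {"travel": [[0.33,1,0],[0.33,1,0],[0.33,1,0],[0.3,0.9,0],[0,0,0],[0,0,0],[0,0,0],[0,0,0]], "twist": [0,0,0,0,-0.7,-0.7,-0.5,0]}}

```text
t: 9.02
eef_pos: [0.5066, 0.0137, 0.1719]
ee_rot: [3.141, 0.0, 0.175]
force: [-0.2, -0.4, 0.0]
width: 0.0562
gripper_force: 6.0
```

```bash
python3 go.py .5065 .0148 .11 .175
python3 - <<'E'
from h import *
f=imaging.grab_frame("top"); g=imaging.grab_frame("scene")
a=cv2.resize(f["pixels"][195:265,305:370],(390,420),interpolation=cv2.INTER_CUBIC)
b=cv2.resize(g["pixels"][215:285,290:355],(390,420),interpolation=cv2.INTER_CUBIC)
cv2.imwrite("pics/bolt.png",np.hstack([a,b])[...,::-1])
p=[*arm.get_state()["eef_pos"][:2],arm.get_state()["ee_rot"][2]]; z=arm.get_state()["eef_pos"][2]*1000-3-101
for F,o in((f,(305,195)),(g,(290,215))):
  for y in(-21,21): print([round((u-c)*6) for u,c in zip(proj(F,W(p,(0,y,z))),o)])
E
```

```text
9.025 [0.5066 0.0137 0.1719] [3.1414 0.0002 0.1749] [-0.1823 -0.3631  0.0043] 0.056186571924736826 5.991676209960133
delta [ 0.0041 -0.0441  2.4757] twist -0.0008973125329359011
[209, 170]
[130, 148]
[229, 179]
[166, 131]
```

View pics/bolt.png

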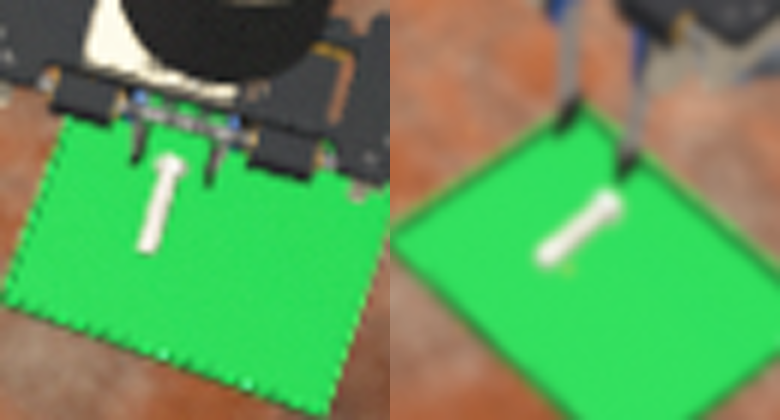

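The jaws hang open just above and beside the bolt, with tips at about (137,160) and (210,182) in the top crop. They straddle its axis, so a small y correction is enough before going down.

Request:
{"method": "play_rows", "body": {"travel": [[0,-0.1,0.6],[0,0,0.6],[0,0,0.5],[0,0,0.4],[0,0,0],[0,0,0]], "twist": [0,0,0,0,0,0]}}

```text
t: 9.88
eef_pos: [0.5061, 0.0166, 0.1198]
ee_rot: [3.141, -0.0, 0.176]
force: [0.4, 0.3, -1.0]
width: 0.056
gripper_force: 6.0
```

```bash
python3 go.py .5065 .0162 .11 .175
python3 - <<'E'
from h import *
f=imaging.grab_frame("top"); g=imaging.grab_frame("scene")
a=cv2.resize(f["pixels"][195:265,305:370],(390,420),interpolation=cv2.INTER_CUBIC)
b=cv2.resize(g["pixels"][215:285,290:355],(390,420),interpolation=cv2.INTER_CUBIC)
cv2.imwrite("pics/bolt2.png",np.hstack([a,b])[...,::-1])
E
```

```text
9.875 [0.5061 0.0166 0.1198] [ 3.1415 -0.0005  0.1764] [ 0.3558  0.2786 -1.0465] 0.05596483090682086 5.99118190119043
delta [0.0117 0.0186 0.3937] twist 0.009119608823318453
```

View pics/bolt2.png

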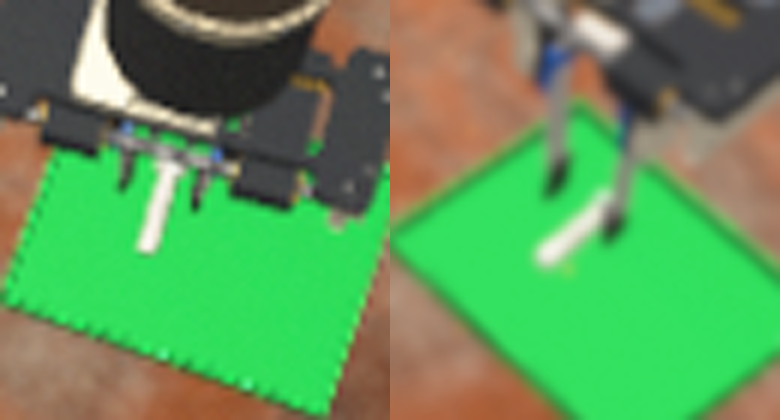

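The jaws straddle the shank and are centred across it, with tips at (123,188) and (197,205). They sit a few mm too near the head, so I shift back 5 mm, descend and squeeze.

Request:
{"method": "play_rows", "body": {"travel": [[-0.2,0,0],[0,0,0.2],[0,0,0.2],[0,0,0],[0,0,0]], "twist": [0,0,0,0,0]}}

```text
t: 10.6
eef_pos: [0.501, 0.0157, 0.1095]
ee_rot: [3.141, 0.0, 0.176]
force: [-0.7, 0.0, -0.8]
width: 0.0562
gripper_force: 6.0
```

Request:
{"method": "play_rows", "body": {"travel": [[0,0,0],[0,0,0],[0,0,0],[0,0,0]], "twist": [0,0,0,0], "fingers": 0.58, "newtons": 25}}

```text
t: 11.1
eef_pos: [0.5009, 0.0157, 0.1096]
ee_rot: [-3.142, -0.0, 0.176]
force: [0.6, 0.6, -2.1]
width: 0.0507
gripper_force: 8.1
```

Request:
{"method": "play_rows", "body": {"travel": [[0,0,0],[0,0,0],[0,0,0],[0,0,0],[0,0,0],[0,0,0]], "twist": [0,0,0,0,0,0], "fingers": 0.48, "newtons": 25}}

```text
t: 11.85
eef_pos: [0.5009, 0.0157, 0.1096]
ee_rot: [-3.142, -0.0, 0.176]
force: [0.8, 0.4, -0.8]
width: 0.0471
gripper_force: 25.0
```

Request:
{"method": "play_rows", "body": {"travel": [[0,0,-0.2],[0,0,-0.4],[0,0,-0.6],[0,0,-0.7],[0,0,-0.7],[0,0,-0.7],[0,0,-0.6],[0,0,-0.4]], "twist": [0,0,0,0,0,0,0,0]}}

```text
t: 12.85
eef_pos: [0.5011, 0.0157, 0.2184]
ee_rot: [-3.141, -0.001, 0.176]
force: [-0.1, 0.5, -1.7]
width: 0.047
gripper_force: 25.0
```

Request:
{"method": "play_rows", "body": {"travel": [[0,0,-0.2],[0,0,-0.1],[0,0,0],[0,0,0],[0,0,0],[0,0,0]], "twist": [0,0,0,0,0,0]}}

```text
t: 13.6
eef_pos: [0.5008, 0.0156, 0.2244]
ee_rot: [3.141, 0.0, 0.176]
force: [-0.2, 0.3, -0.9]
width: 0.047
gripper_force: 25.0
```

```bash
python3 go.py .5 .0162 .225 .175
python3 - <<'E'
from h import *
f=imaging.grab_frame("top"); g=imaging.grab_frame("scene")
a=cv2.resize(f["pixels"][195:265,305:370],(390,420),interpolation=cv2.INTER_CUBIC)
b=cv2.resize(g["pixels"][190:285,280:368],(390,420),interpolation=cv2.INTER_CUBIC)
cv2.imwrite("pics/up.png",np.hstack([a,b])[...,::-1])
E
```

```text
13.6 [0.5008 0.0156 0.2244] [3.1415 0.0004 0.1762] [-0.1588  0.3305 -0.9125] 0.04699951944465702 24.96015429496765
delta [-0.0274 -0.0283 -0.025 ] twist 0.00810374764564433
```

View pics/up.png

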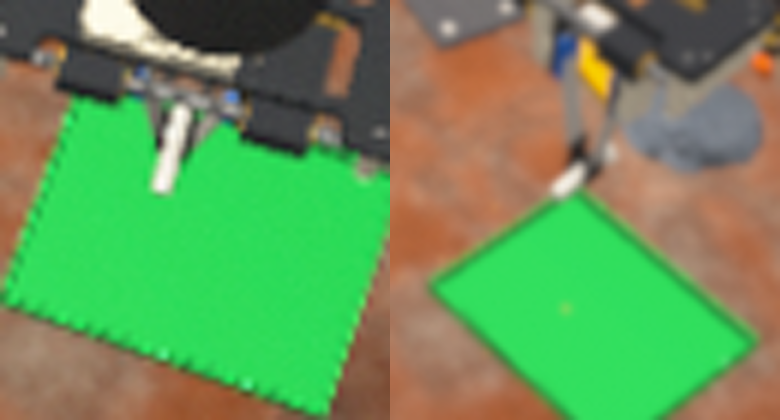

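The bolt is level between the jaws at about (575,175) in the scene crop. The tray below it is empty and the bolt is about 12 cm up, at rest.

```bash
python3 -c "
from station import arm
print(arm.job_done())"
```

```text
the job is handed in; nothing more can be done
None
```

I took the tongs off their hook and squeezed them on the bolt, then lifted it to about 12 cm above the bench. I handed the job in at about 13.6 s with the bolt still held, and no verdict came back.

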